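# Turn the warming plate's dial to the orange dot

### The arm

A 6-joint arm with a two-finger parallel gripper is mounted at the origin on a cart in front of the work surface, level with it; the furniture and walls round the work are solid. World frame = base frame: x ahead of the robot, y to its left, z up, the work surface at z = 0. Lengths are in mm, angles in rad, forces in N, time in s.
With the tool pointing down it reaches from about 350 to 875 mm from the base axis. Payload 4.2 kg.
Tool frame: the origin (TCP) lies at the very end of the fingers, on their centre line; the grasp point (between the pads) lies 19 mm behind it; z points along the fingers, y is the line along which they close (so a half turn about z gives the same grasp; the last joint's range is limited). The gripper opens to 87 mm and grips with 3 to 60 N. Pads are 19 mm wide; open, the fingers measure 117 mm over their backs; the gripper's body (75 mm by 190 mm) begins 51 mm behind the grasp point.
Start: joints at [0.259, 0.385, 0.008, 0, -1.194, -0.259], TCP at [624.979, 0.025, 197.95] pointing down, gripper open.
Joint ranges: [-3.14, 3.14], [-1.21, 2.06], [-1.07, 1.41], [-3.16, 2.05], [-2.99, -0.16], [-3.1, 3.1]. Speed limits (rad/s): [2.79, 2.79, 3.14, 3.14, 3.14, 3.14].

### API

Orientations are given as a unit quaternion [x, y, z, w].
In Python, from plant import env, cams gives the robot as it stands. The module is installed in compiled form; this text tells all that it offers.
- The arm moves only by the tool apply_moves, never from a script. Its argument "targets" is text: rows parted by semicolons, each of 7 numbers parted by spaces: the shift along the tool's x, y, z in m, then the turn, a rotation vector about the tool's x, y, z in rad, then the finger opening in m, from 0 to 0.087. In form: dx dy dz ax ay az jaw; .... A call has exactly 8 rows; each row is the pose to reach, as a shift and turn from the pose commanded when the call began, along the tool's axes at that moment; what a row does not reach only later rows make up. A row lasts 1/8 s, in which the tool goes at most 62.5 mm and 10.7 degrees, less where a joint would pass 70% of its speed; a pose out of reach is approached as far as the arm can. A call with a gripper value outside its range is refused whole. The fingers move at their own pace and stop on an object; "grip_force" is the grip in N (left out, the last holds). Time passes only in rows, so rows that repeat a pose let the fingers close, or fill a call up. It gives the time, the measured TCP pose, the force, the opening and the grip force at its end, in the units of the state.
- env.get_state(): the state, without advancing time (a new reading comes with each control period).
- cams.get_image(name): name is "scene" or "top" or "wrist"; returns (picture, depth): 400x640x3 uint8, blue, green, red; 400x640 float32, mm along the optical axis (not along the pixel's ray), 0 where there is no reading.
- cams.calibration(name): a dict with "camera_matrix" (3x3 intrinsics, pixels), "origin" and "attitude" of the camera in the world; the wrist camera has in their place "hand_eye" (4x4, takes a point from camera to tool coordinates, whose origin is the TCP and whose axes are the flange's). Camera axes: x right, y down, z forward; pixel columns grow to the right and rows downward; lengths in mm; the calibration is good to about 2 mm. A picture is of the moment at which its call begins: read the wrist's pose just before it. calibration takes no time and is no camera call.
- env.hand_in(): hands the job in; it is judged then, once.
The state is a dict: "time_s": time; "joint_pos": joint angles; "dq": joint speeds; "joint_torque": joint torques, N m; "position": TCP position; "tool_rot": TCP orientation; "contact_force": force on the tool from outside, world axes, zero at the start; "moment": the same for the moment, N m; "opening": finger opening in mm; "grip_force": force on a finger pad.
Only numpy, scipy, OpenCV 4.12 (cv2) and the standard library are available. Lean on these libraries where they do the work, as an engineer would, in place of code of your own. Each camera call takes 0.05 s, during which the arm holds its last target. There are 200 camera calls.

### The job

The mug is to be kept warm: with a fingertip resting on the warming plate's big black knurled dial, gently turn it by friction until it clicks into the position where its white pointer line points at the orange dot, then take the finger away. Nothing is to be grasped or lifted: leave the mug on the plate, and the salt shaker and the egg cup beside it, standing where they are.

Things in the scene. Friction and masses are not known exactly. Their poses are not given: they have to be found in the camera images.
- warmer: White warming plate, 300 x 156 mm, housing top 42 mm above the worktop, fixed. Origin: centre of the underside. Its x axis runs along its length, from the dial end (-x, nearer the robot) to the round dark steel plate (116 mm across, top at 48 mm, centre at x = +76 mm). The dial's upright axis is at x = -78 mm, y = 0; six dots lie round it, five small grey and one larger orange.
- dial_axis (a point): Centre of the dial's flat top, 68 mm above the worktop; axes as the warmer's. The dial is a black disc 100 mm across (wider than the gripper opens), z = 46 to 68 mm, with knurled side, flat top, flush 34 mm aluminium cap and a white pointer line from cap to rim. It is sprung in height: pressed down, it sinks from about 2 N on, 1.5 N per mm, up to 6 mm, and turns as freely when pressed.
- pointer_tip (a point): Outer end of the white pointer line, on the dial's top, 47 mm from the dial's axis; turns with the dial.
- orange_dot (a point): Centre of the orange dot, 13 mm across, printed on the housing top, 66 mm from the dial's axis, at 20 degrees clockwise (seen from above) from the warmer's +x direction.
- dial (a joint): Angle of the dial in rad, growing clockwise seen from above. It clicks at six positions 40 degrees apart, one per dot: 0, 0.698, 1.396, 2.094 (pointer at the orange dot), 2.793, 3.491, with stops just beyond. It starts at rest in one of the first three. Between clicks it takes up to about 0.03 N m to turn; let go there, it snaps to the nearer click.
- mug: Cream mug with coloured stripes, 83 mm across, 86 mm tall, with a handle on its -y side, standing loose on the round warming plate. Origin: at the underside, midway over cup and handle; the cup itself is centred 16 mm to +y of it.
- salt: Glass salt shaker with a grey cap, 44 mm across, 90 mm tall, standing loose on the worktop beside the warmer. Origin: centre of the underside.
- egg_cup: Pale blue egg cup, 49 mm across, 64 mm tall, standing loose and empty on the worktop beside the warmer. Origin: centre of the underside.
Things that resemble listed ones, but are neither listed nor needed, are in the scene too. What is shaped like the egg_cup but red is not meant.

How it is judged:
By the outcome, as a careful person would: the job done as asked, in the order asked, and still so for the second after the job is handed in, with the robot touching nothing.
It also fails if it takes over 40 s, if anything falls off the work surface, if the arm or the gripper's body presses on something with over 40 N, if the wrist force passes 120 N, or if a joint passes its speed limit or range.

## Working session

There is one attempt and no reset: what is moved stays moved. The work goes in short steps, Python scripts to look and compute and a tool call to move; the robot and the scene stay as the last step left them, time stands still between calls to the robot, and variables do not carry over. Pictures are saved under pics/ and viewed, at most 10 in all, crops included, and the job is handed in when it is done.

Besides the shell and the picture viewer there is one more tool, called after "Call:" in YAML: its name, and indented under it one key for each argument. apply_moves: Moves the arm, as the interface text tells. Its arguments: {"type":"object","properties":{"targets":{"type":"string"},"grip_force":{"type":"number"}},"required":["targets"]}

```bash
mkdir -p pics
cat > h.py <<'E'
import numpy as np, cv2
from plant import env, cams
from scipy.spatial.transform import Rotation as R
def Rm(a):
    a=np.array(a,float)
    return a if a.shape==(3,3) else R.from_quat(a).as_matrix()
def pix2w(name,u,v,d):
    c=cams.calibration(name);K=np.array(c["camera_matrix"])
    p=np.linalg.inv(K)@[u,v,1]*d
    return Rm(c["attitude"])@p+np.array(c["origin"])
def ray_z(name,u,v,z):
    c=cams.calibration(name);K=np.array(c["camera_matrix"]);o=np.array(c["origin"])
    r=Rm(c["attitude"])@(np.linalg.inv(K)@[u,v,1])
    return o+r*(z-o[2])/r[2]
E
python3 - <<'E'
from h import *
for n in("top","scene"):
    im,d=cams.get_image(n);cv2.imwrite(f"pics/{n}0.png",im);np.save(f"{n}0.npy",d);print(n,cams.calibration(n))
print(env.get_state())
E
```

```text
top {'camera_matrix': array([[416.25154942,   0.        , 315.63398651],
       [  0.        , 416.25154942, 194.70327782],
       [  0.        ,   0.        ,   1.        ]]), 'origin': array([ 418.59367981,   11.12463931, 1113.69758826]), 'attitude': array([ 0.71284648, -0.69572942,  0.06841822, -0.05594114])}
scene {'camera_matrix': array([[429.29089575,   0.        , 315.95413163],
       [  0.        , 429.29089575, 202.72852716],
       [  0.        ,   0.        ,   1.        ]]), 'origin': array([ 128.33524226, -231.61984806, 1038.88701818]), 'attitude': array([ 0.80507676, -0.53513281,  0.13606735, -0.21672554])}
{'time_s': 0.1, 'joint_pos': array([ 2.58606720e-01,  3.85494321e-01,  6.75232814e-03, -4.35565434e-04,
       -1.19401465e+00, -2.58563333e-01]), 'dq': array([-0.00093616, -0.00119079,  0.00107223,  0.00172099,  0.00147915,
        0.00075466]), 'joint_torque': array([ 1.65357815e-04, -3.91689312e+01,  1.87934643e+01,  4.23187181e+00,
        1.34990664e-02, -6.93199490e-05]), 'position': array([6.24403791e+02, 1.58108754e-02, 1.96956136e+02]), 'tool_rot': array([-7.07064965e-01,  7.07147886e-01,  6.67784752e-04, -7.45483276e-04]), 'contact_force': array([ 0.54346629,  0.143071  , -1.00599978]), 'moment': array([ 0.0345306 , -0.00210069,  0.0769009 ]), 'grip_force': 0.0, 'opening': 87.10813070852565}
```

View pics/top0.png

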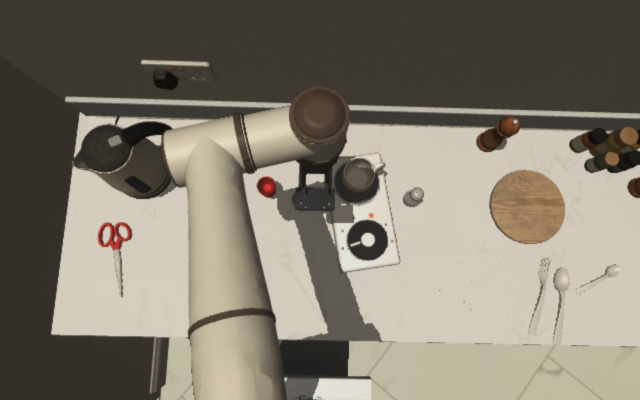

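View pics/scene0.png

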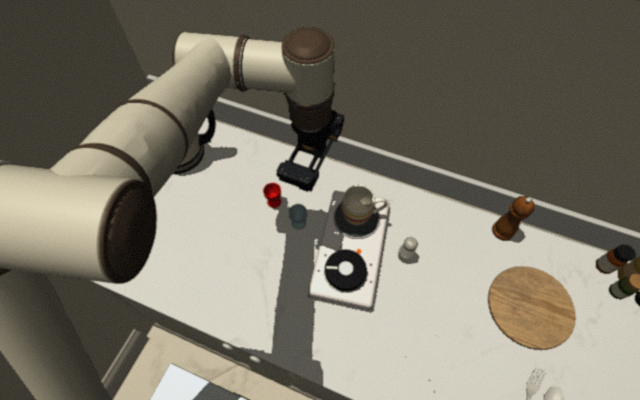

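The warming plate has its dial at top (368,240) and scene (346,270). The orange dot is at top (371,215), the mug at top (360,178), and the salt at top (416,196). The egg cups are red at scene (272,192) and pale blue at scene (298,214); the pale blue one is meant, and both stay put. Next I'll enlarge the dial.

Run:
```python
from h import *
a=cv2.imread("pics/top0.png")[200:280,320:410];b=cv2.imread("pics/scene0.png")[235:315,300:390]
f=lambda x:cv2.resize(x,None,fx=4.4,fy=5*0.88,interpolation=cv2.INTER_CUBIC)
cv2.imwrite("pics/crop.png",np.hstack([f(a),f(b)]))
d=np.load("top0.npy")
t=ray_z("top",368,240,68);print("dial",t, pix2w("top",380,246,d[246,380]))
for n,u,v,z in(("top",371,215,42),("scene",359,251,42),("scene",346,269.5,68),("top",416,194,90),("scene",298,214,64),("scene",272,192,64)): print(n,u,v,ray_z(n,u,v,z))
```

```text
dial [ 492.88916684 -139.3000668    68.        ] [ 478.58845753 -169.31407928   68.71986137]
top 371 215 [ 559.7041576  -150.82630551   42.        ]
scene 359 251 [ 558.89711808 -152.44514517   42.        ]
scene 346 269.5 [ 490.81543352 -142.35685165   68.        ]
top 416 194 [ 609.34600543 -256.90456385   90.        ]
scene 298 214 [585.81575819  26.16382635  64.        ]
scene 272 192 [619.73421017 117.0562454   64.        ]
```

View pics/crop.png

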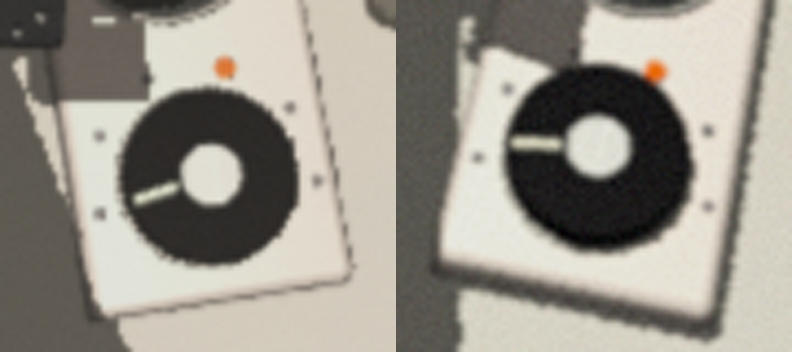

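Run:
```python
from h import *
print(np.round(cams.calibration("wrist")["hand_eye"],2))
C1=ray_z("top",320+211/4.4,200+175/4.4,68);C2=ray_z("scene",300+(598-396)/4.4,235+146/4.4,68)
T1=ray_z("top",320+135/4.4,200+201/4.4,68);T2=ray_z("scene",300+(513-396)/4.4,235+144/4.4,68)
O1=ray_z("top",320+225/4.4,200+67/4.4,42);O2=ray_z("scene",300+(655-396)/4.4,235+72/4.4,42)
for C,T,O in((C1,T1,O1),(C2,T2,O2)):
    a=lambda p:np.degrees(np.arctan2(*(p-C)[1::-1]));print(C,a(T),a(O),np.hypot(*(T-C)[:2]),np.hypot(*(O-C)[:2]))
```

```text
[[  -0.     -0.95   -0.3    83.23]
 [   1.     -0.     -0.     -0.32]
 [  -0.     -0.3     0.95 -186.23]
 [   0.      0.      0.      1.  ]]
[ 493.45500173 -139.18541901   68.        ] 110.00984369822194 -10.353073328169103 46.09066356843505 66.74969485477709
[ 493.84521404 -140.96179504   68.        ] 111.25938815304147 -10.194462448744963 46.21111733759217 65.02049719297013
```

Both cameras agree: the dial axis is at (493.6,-140), the radii match the given sizes (46 and 66 mm), and the pointer must turn about 120° clockwise, which is three clicks. First I'll move above the start of the arc, fingers closed, yawed so the gripper body stays clear of the mug.

Call:
apply_moves:
  targets: "0.021 0.018 0 0 0 0.18 0; 0.042 0.036 0 0 0 0.36 0; 0.063 0.054 0 0 0 0.54 0; 0.084 0.072 0 0 0 0.72 0; 0.105 0.09 0 0 0 0.90 0; 0.126 0.108 0 0 0 1.08 0; 0.147 0.127 0 0 0 1.26 0; 0.17 0.146 0 0 0 1.44 0"
  grip_force: 5

```text
time_s: 1.1
position: [477.9, -170.5, 197.5]
tool_rot: [-0.062, 0.998, 0.0, -0.0]
contact_force: [-0.3, -0.5, 0.3]
opening: 15.1
grip_force: 0.0
```

Call:
apply_moves:
  targets: "0 0 0.015 0 0 0.06 0; 0 0 0.035 0 0 0.131 0; 0 0 0.055 0 0 0.131 0; 0 0 0.075 0 0 0.131 0; 0 0 0.095 0 0 0.131 0; 0 0 0.11 0 0 0.131 0; 0 0 0.12 0 0 0.131 0; 0 0 0.12 0 0 0.131 0"

```text
time_s: 2.1
position: [478.6, -170.0, 77.4]
tool_rot: [0.0, 1.0, 0.0, -0.001]
contact_force: [0.4, -0.1, 1.0]
opening: 0.6
grip_force: 0.0
```

Call:
apply_moves:
  targets: "0 0 0.003 0 0 0 0; 0 0 0.006 0 0 0 0; 0 0 0.008 0 0 0 0; 0 0 0.009 0 0 0 0; 0 0 0.010 0 0 0 0; 0 0 0.011 0 0 0 0; 0 0 0.0115 0 0 0 0; 0 0 0.0115 0 0 0 0"

```text
time_s: 3.1
position: [479.0, -170.0, 66.4]
tool_rot: [0.0, 1.0, -0.0, -0.0]
contact_force: [1.1, -0.2, -0.4]
opening: 0.4
grip_force: 0.0
```

Call:
apply_moves:
  targets: "0 0 0.0005 0 0 0 0; 0 0 0.001 0 0 0 0; 0 0 0.001 0 0 0 0; 0 0 0.0015 0 0 0 0; 0 0 0.0015 0 0 0 0; 0 0 0.002 0 0 0 0; 0 0 0.002 0 0 0 0; 0 0 0.002 0 0 0 0"

```text
time_s: 4.1
position: [479.0, -170.0, 64.4]
tool_rot: [0.0, 1.0, -0.0, 0.0]
contact_force: [0.3, -0.4, 0.1]
opening: 0.4
grip_force: 0.0
```

Run:
```python
from h import *
w,_=cams.get_image("wrist");s,_=cams.get_image("scene");t,_=cams.get_image("top")
cv2.imwrite("pics/w1.png",np.vstack([cv2.resize(w,(640,400))[:330],np.hstack([cv2.resize(s[235:315,300:400],(320,256)),cv2.resize(t[200:280,320:420],(320,256))])]))
for _ in range(3): print(env.get_state()["contact_force"],env.get_state()["position"])
```

```text
[0.38119672 0.63626492 0.08766517] [ 479.00292271 -169.94465894   64.46304608]
[0.38119672 0.63626492 0.08766517] [ 479.00292271 -169.94465894   64.46304608]
[0.38119672 0.63626492 0.08766517] [ 479.00292271 -169.94465894   64.46304608]
```

View pics/w1.png

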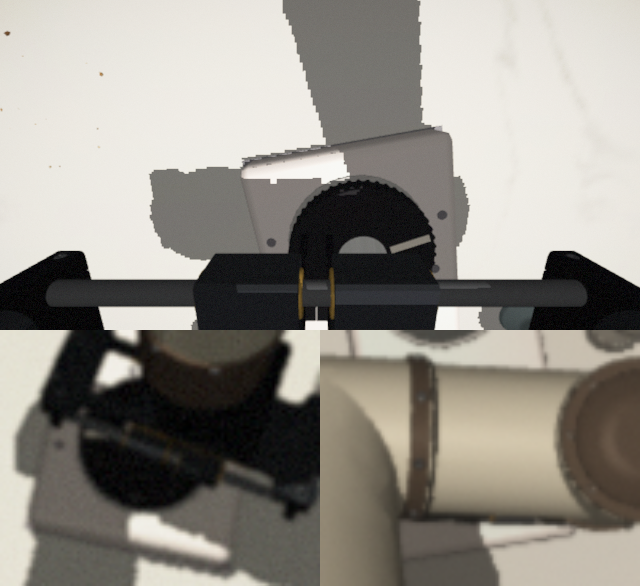

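The wrist view shows the finger (about 317,245) over the dial, with the pointer at (410,243) unmoved. There's no contact yet, so I'll descend in small steps.

Call:
apply_moves:
  targets: "0 0 0.0005 0 0 0 0; 0 0 0.001 0 0 0 0; 0 0 0.001 0 0 0 0; 0 0 0.0015 0 0 0 0; 0 0 0.0015 0 0 0 0; 0 0 0.0015 0 0 0 0; 0 0 0.0015 0 0 0 0; 0 0 0.0015 0 0 0 0"

```text
time_s: 5.25
position: [479.0, -170.0, 63.0]
tool_rot: [0.0, 1.0, -0.0, 0.0]
contact_force: [0.2, -0.4, -0.2]
opening: 0.4
grip_force: 0.0
```

Run:
```python
from h import *
s=env.get_state();w,d=cams.get_image("wrist");c=cams.calibration("wrist");H=np.array(c["hand_eye"]);K=np.array(c["camera_matrix"])
def P(u,v):
    p=np.linalg.inv(K)@[u,v,1]*d[v,u]; p=H[:3,:3]@p+H[:3,3]; return d[v,u],np.round(p,1),np.round(Rm(s["tool_rot"])@p+s["position"],1)
for u,v in((350,200),(310,215),(325,225),(395,215),(400,230),(365,243),(270,243),(442,215),(150,50),(550,100),(325,240),(306,245),(330,245),(317,250)): print(u,v,*P(u,v))
cv2.imwrite("pics/w2.png",cv2.resize(w[170:300,260:420],(800,600),interpolation=cv2.INTER_CUBIC))
```

```text
350 200 191.9286 [25.2 21.7 -3.2] [ 453.8 -148.3   66.1]
310 215 194.40884 [15.2 -4.  -3.8] [ 463.8 -174.    66.7]
325 225 195.68393 [ 8.5  5.8 -4.5] [ 470.5 -164.2   67.5]
395 215 194.28656 [15.2 51.2 -3.8] [ 463.8 -118.8   66.8]
400 230 197.03848 [ 4.8 55.2 -4.2] [ 474.2 -114.8   67.2]
365 243 199.09679 [-4.2 32.5 -5. ] [ 483.2 -137.5   67.9]
270 243 228.17169 [-16.9 -35.2  21.5] [ 495.9 -205.2   41.5]
442 215 220.81209 [ 5.9 92.8 21.1] [473.1 -77.1  41.9]
150 50 225.7486 [ 123.  -125.3   63.1] [ 3.560e+02 -2.953e+02 -1.000e-01]
550 100 237.50677 [ 87.1 185.6  64.3] [391.9  15.6  -1.3]
325 240 171.41574 [  9.5   5.1 -29.7] [ 469.4 -164.9   92.6]
306 245 162.94815 [ 10.6  -5.5 -38.2] [ 468.4 -175.5  101.2]
330 245 162.19157 [ 10.9   7.5 -38.9] [ 468.1 -162.5  101.9]
317 250 161.3141 [  8.7   0.5 -40.5] [ 470.2 -169.5  103.5]
```

View pics/w2.png

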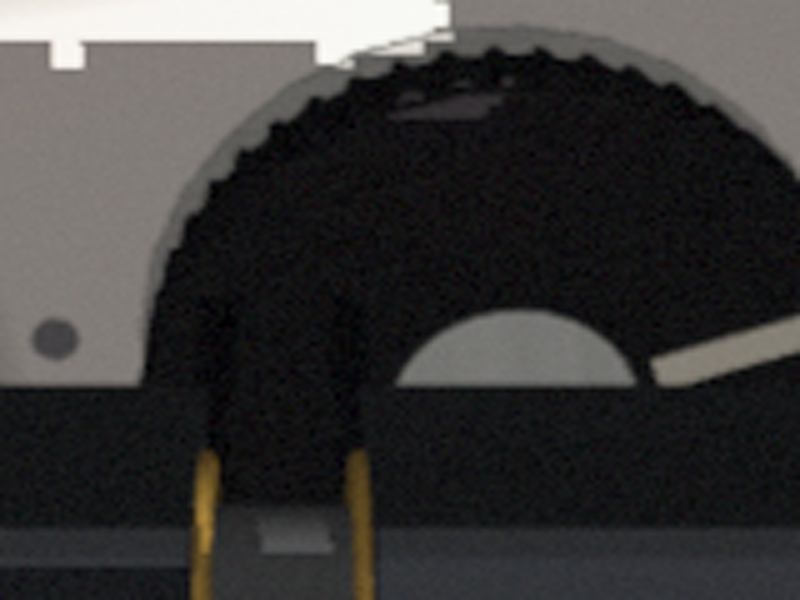

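Wrist depth puts the housing at 42 mm and the dial top still at about 67 mm, unsunk. The closed finger ends are therefore a few mm short of the TCP, and I'll keep lowering until the force rises.

Call:
apply_moves:
  targets: "0 0 0.0005 0 0 0 0; 0 0 0.0005 0 0 0 0; 0 0 0.001 0 0 0 0; 0 0 0.001 0 0 0 0; 0 0 0.0015 0 0 0 0; 0 0 0.0015 0 0 0 0; 0 0 0.0015 0 0 0 0; 0 0 0.0015 0 0 0 0"

```text
time_s: 6.3
position: [479.0, -170.0, 61.4]
tool_rot: [0.0, 1.0, 0.0, 0.0]
contact_force: [-0.9, -0.4, -0.1]
opening: 0.4
grip_force: 0.0
```

Call:
apply_moves:
  targets: "0 0 0.0005 0 0 0 0; 0 0 0.0005 0 0 0 0; 0 0 0.001 0 0 0 0; 0 0 0.001 0 0 0 0; 0 0 0.001 0 0 0 0; 0 0 0.001 0 0 0 0; 0 0 0.001 0 0 0 0; 0 0 0.001 0 0 0 0"

```text
time_s: 7.3
position: [479.0, -170.0, 60.5]
tool_rot: [0.0, 1.0, -0.0, 0.0]
contact_force: [-0.1, 1.0, -0.5]
opening: 0.3
grip_force: 0.0
```

Run:
```python
from h import *
s=env.get_state();w,d=cams.get_image("wrist");c=cams.calibration("wrist");H=np.array(c["hand_eye"]);K=np.array(c["camera_matrix"])
def P(u,v):
    p=np.linalg.inv(K)@[u,v,1]*d[v,u]; return H[:3,:3]@p+H[:3,3]
q=np.linalg.inv(H)@[9.5,0,0,1];q=K@q[:3];print("tip front edge px",q[:2]/q[2], s["position"],s["contact_force"])
for u in (306,312,317,322,328): print(u,[tuple(np.round(P(u,v)[[0,2]],0)) for v in range(206,246,4)])
for u,v in((350,200),(395,215),(365,243),(270,243)): print(P(u,v))
```

```text
tip front edge px [316.16023871 221.02389662] [ 479.01639062 -169.97946674   60.4852014 ] [-0.11110399  0.96573275 -0.47603966]
306 [(np.float64(14.0), np.float64(17.0)), (np.float64(14.0), np.float64(9.0)), (np.float64(16.0), np.float64(-4.0)), (np.float64(14.0), np.float64(-7.0)), (np.float64(12.0), np.float64(-8.0)), (np.float64(9.0), np.float64(-7.0)), (np.float64(6.0), np.float64(-7.0)), (np.float64(3.0), np.float64(-7.0)), (np.float64(11.0), np.float64(-30.0)), (np.float64(11.0), np.float64(-34.0))]
312 [(np.float64(19.0), np.float64(4.0)), (np.float64(19.0), np.float64(-5.0)), (np.float64(17.0), np.float64(-8.0)), (np.float64(14.0), np.float64(-7.0)), (np.float64(83.0), np.float64(-186.0)), (np.float64(8.0), np.float64(-6.0)), (np.float64(6.0), np.float64(-6.0)), (np.float64(3.0), np.float64(-6.0)), (np.float64(9.0), np.float64(-26.0)), (np.float64(9.0), np.float64(-31.0))]
317 [(np.float64(22.0), np.float64(-5.0)), (np.float64(20.0), np.float64(-7.0)), (np.float64(17.0), np.float64(-7.0)), (np.float64(15.0), np.float64(-8.0)), (np.float64(12.0), np.float64(-8.0)), (np.float64
[... 396 characters left out ...]
t64(-7.0)), (np.float64(6.0), np.float64(-7.0)), (np.float64(3.0), np.float64(-8.0)), (np.float64(9.0), np.float64(-26.0)), (np.float64(9.0), np.float64(-31.0))]
328 [(np.float64(22.0), np.float64(-7.0)), (np.float64(20.0), np.float64(-6.0)), (np.float64(17.0), np.float64(-8.0)), (np.float64(14.0), np.float64(-7.0)), (np.float64(12.0), np.float64(-7.0)), (np.float64(9.0), np.float64(-6.0)), (np.float64(6.0), np.float64(-7.0)), (np.float64(3.0), np.float64(-7.0)), (np.float64(11.0), np.float64(-30.0)), (np.float64(10.0), np.float64(-34.0))]
[26.53666325 21.20891631 -7.39068008]
[16.62142062 50.1096197  -7.67391668]
[-2.98446207 32.02297782 -7.54552338]
[-15.59885762 -34.73534695  18.70329953]
```

The depth shows dial surface visible beneath the finger front. The closed fingertips end up to about 20 mm behind the TCP, so I'll keep descending, 5 mm per call, watching the force.

Call:
apply_moves:
  targets: "0 0 0.001 0 0 0 0; 0 0 0.0015 0 0 0 0; 0 0 0.002 0 0 0 0; 0 0 0.003 0 0 0 0; 0 0 0.0035 0 0 0 0; 0 0 0.004 0 0 0 0; 0 0 0.005 0 0 0 0; 0 0 0.005 0 0 0 0"

```text
time_s: 8.35
position: [478.9, -170.0, 55.4]
tool_rot: [0.0, 1.0, 0.0, -0.0]
contact_force: [-0.7, 0.7, 0.0]
opening: 0.6
grip_force: 0.0
```

Call:
apply_moves:
  targets: "0 0 0.001 0 0 0 0; 0 0 0.0015 0 0 0 0; 0 0 0.002 0 0 0 0; 0 0 0.003 0 0 0 0; 0 0 0.0035 0 0 0 0; 0 0 0.004 0 0 0 0; 0 0 0.005 0 0 0 0; 0 0 0.005 0 0 0 0"

```text
time_s: 9.35
position: [478.9, -170.0, 50.4]
tool_rot: [0.0, 1.0, 0.0, -0.0]
contact_force: [0.6, -0.8, 0.6]
opening: 0.8
grip_force: 0.0
```

Run:
```python
from h import *
s=env.get_state();w,d=cams.get_image("wrist");c=cams.calibration("wrist");H=np.array(c["hand_eye"]);K=np.array(c["camera_matrix"])
def P(u,v):
    p=np.linalg.inv(K)@[u,v,1]*d[v,u]; return H[:3,:3]@p+H[:3,3]
for u in (290,300,306,317,328,340): print(u,[(v,)+tuple(np.round(P(u,v)[[0,2]]).astype(int).tolist()) for v in range(222,254,3)])
for u,v in((350,200),(395,215)): print(P(u,v))
cv2.imwrite("pics/w3.png",cv2.resize(cv2.convertScaleAbs(w[150:310,220:420],alpha=2.5,beta=10),(800,600),interpolation=cv2.INTER_CUBIC))
```

```text
290 [(222, 5, 9), (225, 3, 8), (228, 0, 10), (231, -1, 8), (234, -3, 7), (237, -5, 7), (240, -5, 2), (243, 0, -14), (246, -5, -8), (249, -5, -12), (252, -5, -16)]
300 [(222, 13, -9), (225, 12, -14), (228, 10, -14), (231, 9, -16), (234, 8, -18), (237, 6, -17), (240, 4, -18), (243, 10, -35), (246, 11, -39), (249, 11, -43), (252, 10, -46)]
306 [(222, 15, -16), (225, 14, -17), (228, 11, -16), (231, 9, -16), (234, 8, -17), (237, 11, -28), (240, 11, -32), (243, 11, -36), (246, 11, -41), (249, 10, -43), (252, 10, -46)]
317 [(222, 16, -18), (225, 14, -18), (228, 12, -17), (231, 10, -18), (234, 8, -17), (237, 9, -25), (240, 9, -29), (243, 10, -34), (246, 9, -37), (249, 10, -41), (252, 9, -44)]
328 [(222, 15, -16), (225, 14, -17), (228, 12, -17), (231, 10, -17), (234, 8, -18), (237, 11, -29), (240, 11, -32), (243, 11, -36), (246, 10, -39), (249, 11, -44), (252, 10, -46)]
340 [(222, 16, -17), (225, 14, -18), (228, 12, -18), (231, 10, -17), (234, 8, -18), (237, 6, -17), (240, 4, -17), (243, 2, -17), (246, 0, -17), (249, -2, -18), (252, -5, -16)]
[ 29.22274048  20.20248868 -15.90253336]
[ 19.89450195  47.64083053 -16.48196655]
```

View pics/w3.png

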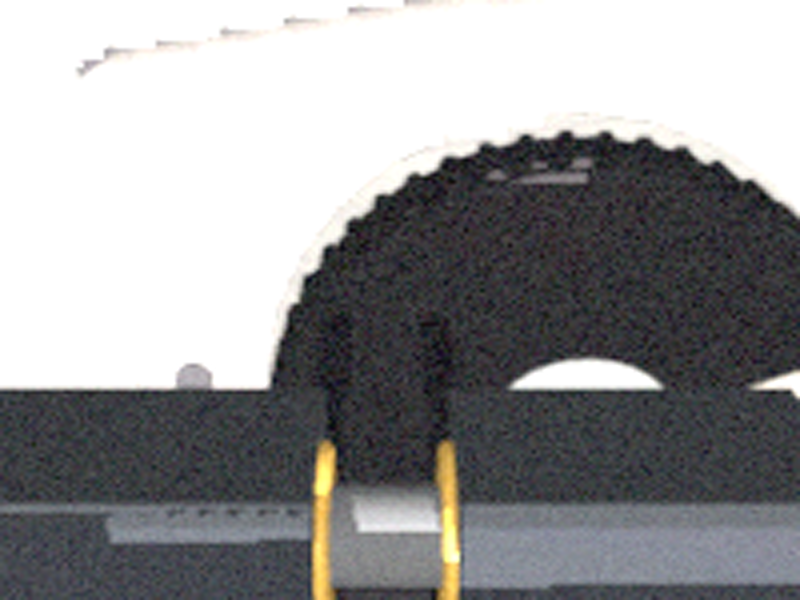

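The enlarged view shows the finger ends (crop 390,480) with their reflection below them. The tip is about 25 mm behind the TCP and still 7–8 mm above the dial, with the bars well above that. I'll keep going down.

Call:
apply_moves:
  targets: "0 0 0.001 0 0 0 0; 0 0 0.002 0 0 0 0; 0 0 0.003 0 0 0 0; 0 0 0.004 0 0 0 0; 0 0 0.005 0 0 0 0; 0 0 0.0055 0 0 0 0; 0 0 0.006 0 0 0 0; 0 0 0.006 0 0 0 0"

```text
time_s: 10.4
position: [479.0, -170.0, 44.4]
tool_rot: [0.0, 1.0, 0.0, -0.0]
contact_force: [-0.1, 0.3, -0.5]
opening: 0.7
grip_force: 0.0
```

Call:
apply_moves:
  targets: "0 0 0.0005 0 0 0 0; 0 0 0.001 0 0 0 0; 0 0 0.0015 0 0 0 0; 0 0 0.002 0 0 0 0; 0 0 0.002 0 0 0 0; 0 0 0.0025 0 0 0 0; 0 0 0.003 0 0 0 0; 0 0 0.003 0 0 0 0"

```text
time_s: 11.4
position: [479.1, -170.1, 41.6]
tool_rot: [0.0, 1.0, -0.0, 0.0]
contact_force: [-1.1, -2.0, 5.0]
opening: 0.5
grip_force: 2.6
```

Contact at 5 N. Pressing 0.5 mm more, I'll sweep clockwise about the dial axis, 4° per row.

Call:
apply_moves:
  targets: "0.0020 0.0011 0.0005 0 0 0 0; 0.0040 0.0023 0.0005 0 0 0 0; 0.0059 0.0037 0.0005 0 0 0 0; 0.0077 0.0052 0.0005 0 0 0 0; 0.0094 0.0068 0.0005 0 0 0 0; 0.0109 0.0085 0.0005 0 0 0 0; 0.0123 0.0104 0.0005 0 0 0 0; 0.0136 0.0123 0.0005 0 0 0 0"

```text
time_s: 12.4
position: [466.0, -157.7, 41.3]
tool_rot: [-0.0, 1.0, -0.0, 0.001]
contact_force: [2.8, -3.5, 5.1]
opening: 0.8
grip_force: 2.7
```

Call:
apply_moves:
  targets: "0.0012 0.0020 0 0 0 0 0; 0.0022 0.0041 0 0 0 0 0; 0.0031 0.0063 0 0 0 0 0; 0.0038 0.0085 0 0 0 0 0; 0.0043 0.0107 0 0 0 0 0; 0.0047 0.0130 0 0 0 0 0; 0.0050 0.0153 0 0 0 0 0; 0.0051 0.0177 0 0 0 0 0"

```text
time_s: 13.4
position: [459.3, -140.2, 40.9]
tool_rot: [0.0, 1.0, -0.0, -0.001]
contact_force: [-0.1, -3.6, 6.0]
opening: 0.3
grip_force: 3.0
```

Run:
```python
from h import *
w,_=cams.get_image("wrist");s,_=cams.get_image("scene")
A=lambda x:cv2.convertScaleAbs(x,alpha=1.8)
cv2.imwrite("pics/w4.png",np.hstack([cv2.resize(A(w[130:330,220:480]),(420,323)),cv2.resize(A(s[225:325,285:405]),(380,323))]))
print(env.get_state()["contact_force"])
```

```text
[-0.50606858 -2.67171431  5.50619346]
```

View pics/w4.png

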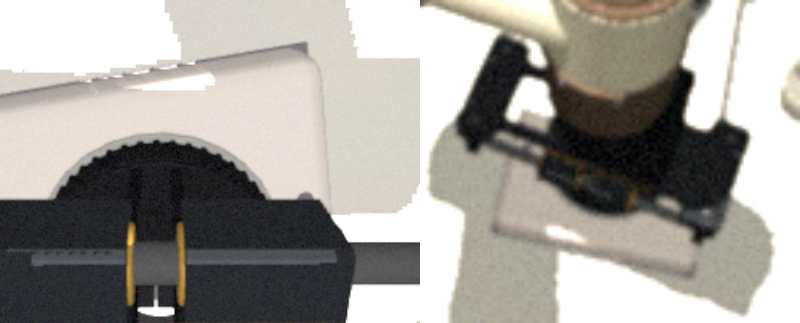

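The pointer is hidden under the gripper in both views. I'll continue the sweep.

Call:
apply_moves:
  targets: "-0.0001 0.0023 0 0 0 0 0; -0.0003 0.0046 0 0 0 0 0; -0.0007 0.0069 0 0 0 0 0; -0.0013 0.0092 0 0 0 0 0; -0.0020 0.0114 0 0 0 0 0; -0.0029 0.0135 0 0 0 0 0; -0.0039 0.0156 0 0 0 0 0; -0.0051 0.0177 0 0 0 0 0"

```text
time_s: 14.5
position: [462.2, -122.8, 40.4]
tool_rot: [0.0, 1.0, -0.0, -0.003]
contact_force: [-2.8, -3.6, 7.1]
opening: 0.3
grip_force: 3.4
```

Call:
apply_moves:
  targets: "-0.0013 0.0019 0 0 0 0 0; -0.0027 0.0038 0 0 0 0 0; -0.0043 0.0055 0 0 0 0 0; -0.0060 0.0071 0 0 0 0 0; -0.0077 0.0086 0 0 0 0 0; -0.0096 0.0100 0 0 0 0 0; -0.0116 0.0112 0 0 0 0 0; -0.0136 0.0123 0 0 0 0 0"

```text
time_s: 15.5
position: [473.6, -110.4, 39.8]
tool_rot: [0.001, 1.0, -0.0, -0.006]
contact_force: [-3.9, -1.4, 7.3]
opening: 0.3
grip_force: 3.9
```

Sweep done. Lifting straight up to look.

Call:
apply_moves:
  targets: "0 0 0 0 0 0 0; 0 0 -0.003 0 0 0 0; 0 0 -0.008 0 0 0 0; 0 0 -0.02 0 0 0 0; 0 0 -0.04 0 0 0 0; 0 0 -0.06 0 0 0 0; 0 0 -0.08 0 0 0 0; 0 0 -0.10 0 0 0 0"

```text
time_s: 16.5
position: [478.6, -109.7, 141.9]
tool_rot: [0.0, 1.0, 0.0, -0.0]
contact_force: [0.6, -0.1, -1.0]
opening: 0.1
grip_force: 0.0
```

Run:
```python
from h import *
s0=env.get_state();print(s0["position"],s0["contact_force"])
w,_=cams.get_image("wrist");s,_=cams.get_image("scene");t,_=cams.get_image("top")
A=lambda x:cv2.convertScaleAbs(x,alpha=1.6)
cv2.imwrite("pics/w5.png",np.vstack([np.hstack([cv2.resize(A(x),(400,250)) for x in(w,t)]),np.hstack([cv2.resize(A(s[160:325,255:455]),(400,330)),cv2.resize(A(t[200:280,320:417]),(400,330))])]))
```

```text
[ 478.62604099 -109.72713177  141.89561788] [ 0.56722896 -0.13179954 -0.96085003]
```

View pics/w5.png

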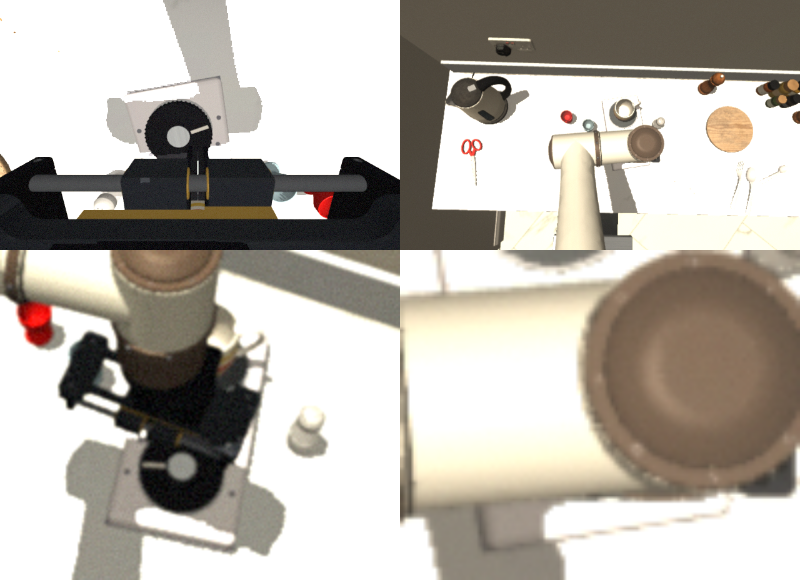

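The pointer is still at its start: wrist tile (208,127) against centre (178,136), so the dial didn't turn. The tangential force was about 4 N, which doesn't fit a free dial, so I'll check the gripper geometry by depth.

Run:
```python
from h import *
s=env.get_state();w,d=cams.get_image("wrist");c=cams.calibration("wrist");H=np.array(c["hand_eye"]);K=np.array(c["camera_matrix"])
v,u=np.mgrid[0:400,0:640]
p=np.einsum('ij,jhw->ihw',np.linalg.inv(K),np.stack([u,v,np.ones_like(u)])*d)
p=np.einsum('ij,jhw->ihw',H[:3,:3],p)+H[:3,3].reshape(3,1,1)
for uu in (220,250,290,303,310,317,324,330,345,390,430):
    print(uu,[(vv,)+tuple(p[:,vv,uu].round().astype(int).tolist()) for vv in (225,235,240,245,250,256,262,270,280)])
g=(p[2]<0)&(d>0); 
# lowest gripper points per y bin
for y in range(-90,91,10):
    m=g&(abs(p[1]-y)<5)&(p[2]<-15)
    if m.any(): k=np.argmax(np.where(m,p[2],-1e9));print(y,p[:,k//640,k%640].round(1))
```

```text
220 [(225, -35, -100, 101), (235, -64, -114, 141), (240, -71, -116, 142), (245, -77, -116, 141), (250, -85, -117, 143), (256, 37, -31, -100), (262, 37, -29, -104), (270, 37, -28, -109), (280, 37, -26, -114)]
250 [(225, -24, -62, 74), (235, -34, -63, 75), (240, -40, -63, 76), (245, -44, -63, 73), (250, -50, -64, 74), (256, 37, -21, -101), (262, 37, -20, -104), (270, 37, -19, -109), (280, 37, -18, -114)]
290 [(225, -23, -24, 73), (235, -33, -25, 73), (240, -39, -25, 74), (245, -44, -25, 74), (250, -50, -25, 75), (256, 38, -8, -101), (262, 38, -8, -105), (270, 37, -8, -109), (280, 37, -7, -115)]
303 [(225, -24, -12, 74), (235, 11, -8, -25), (240, 10, -7, -32), (245, 10, -7, -38), (250, 11, -7, -44), (256, 10, -7, -50), (262, 11, -6, -57), (270, 36, -4, -107), (280, 32, -4, -106)]
310 [(225, -24, -6, 74), (235, -34, -6, 74), (240, 9, -4, -29), (245, 9, -3, -36), (250, 10, -3, -42), (256, 9, -3, -47), (262, 9, -3, -54), (270, 9, -3, -61), (280, 33, -2, -107)]
317 [(225, -24, 1, 75), (235, -34, 1, 73), (240, 9, 0, -28), (245, 9, 0, -35), (250, 9, 0, -42), (256, 9, 0, -49), (262, 6, 0, -48)
[... 743 characters left out ...]
1, -110), (280, 38, 20, -115)]
430 [(225, -52, 135, 143), (235, -64, 136, 142), (240, -71, 137, 143), (245, -78, 138, 144), (250, -85, 138, 143), (256, -93, 140, 144), (262, -97, 137, 135), (270, 36, 34, -107), (280, 37, 31, -114)]
-90 [ 36.3 -86.  -95.3]
-80 [ -4.3 -79.6 -93.9]
-70 [  31.9  -67.6 -106. ]
-60 [  31.9  -63.3 -106. ]
-50 [  31.8  -46.2 -105.9]
-40 [  31.6  -42.  -105.6]
-30 [ 36.8 -33.  -98.3]
-20 [ 36.7 -16.7 -98.2]
-10 [ 10.3  -6.  -24.4]
0 [  8.4   0.5 -23.1]
10 [ 10.1   8.2 -24. ]
20 [ 36.7  18.9 -98.3]
30 [ 36.7  33.3 -98.2]
40 [  31.4   40.9 -105.2]
50 [  31.9   45.4 -106. ]
60 [  31.6   61.7 -105.6]
70 [  31.8   73.1 -105.9]
80 [ 27.4  80.6 -93.3]
90 [ 36.2  86.6 -95.2]
```

The gripper sits about 25 mm shorter than the reported TCP, so the contact really was the fingertips on the dial top. I'll retry from the far side, where the pointer stays visible to the wrist camera, and check mid-sweep. The body stays clear of the mug at x > 600.

Call:
apply_moves:
  targets: "-0.02 -0.008 0 0 0 0 0; -0.045 -0.018 0.005 0 0 0 0; -0.0469 -0.0187 0.03 0 0 0 0; -0.0469 -0.0187 0.06 0 0 0 0; -0.0469 -0.0187 0.085 0 0 0 0; -0.0469 -0.0187 0.095 0 0 0 0; -0.0469 -0.0187 0.0985 0 0 0 0; -0.0469 -0.0187 0.1005 0 0 0 0"

```text
time_s: 17.7
position: [524.6, -128.8, 41.0]
tool_rot: [0.0, 1.0, -0.0, -0.001]
contact_force: [-5.0, -0.1, 5.8]
opening: 0.0
grip_force: 3.0
```

Call:
apply_moves:
  targets: "-0.0007 -0.0023 0 0 0 0 0; -0.0013 -0.0046 0 0 0 0 0; -0.0017 -0.0069 0 0 0 0 0; -0.0020 -0.0093 0 0 0 0 0; -0.0020 -0.0116 0 0 0 0 0; -0.0020 -0.0140 0 0 0 0 0; -0.0017 -0.0164 0 0 0 0 0; -0.0013 -0.0187 0 0 0 0 0"

```text
time_s: 18.7
position: [529.4, -147.2, 41.6]
tool_rot: [-0.0, 1.0, 0.0, 0.002]
contact_force: [0.4, 3.6, 5.5]
opening: 0.3
grip_force: 2.6
```

```bash
cat > ptr.py <<'E'
from h import *
s=env.get_state();w,d=cams.get_image("wrist");c=cams.calibration("wrist");H=np.array(c["hand_eye"]);K=np.array(c["camera_matrix"])
v,u=np.mgrid[0:400,0:640]
Rt=Rm(s["tool_rot"]);o=Rt@H[:3,3]+s["position"]
r=np.einsum('ij,jhw->ihw',Rt@H[:3,:3]@np.linalg.inv(K),np.stack([u,v,np.ones_like(u)]).astype(float))
P=o.reshape(3,1,1)+r*((66-o[2])/r[2])
dx,dy=P[0]-493.6,P[1]+140;rho=np.hypot(dx,dy);g=w.mean(2)
p=np.einsum('ij,jhw->ihw',Rt@H[:3,:3],np.einsum('ij,jhw->ihw',np.linalg.inv(K),np.stack([u,v,np.ones_like(u)])*d))+o.reshape(3,1,1)-Rt@np.zeros((3,1,1)).reshape(3,1,1) if 0 else P
m=(rho>22)&(rho<42)&(g>60)
a=np.degrees(np.arctan2(dy,dx))[m]
h,e=np.histogram(a,bins=np.arange(-180,181,5));print([(int(e[i]),int(h[i])) for i in np.nonzero(h>3)[0]])
hh=np.histogram(np.degrees(np.arctan2(dy,dx))[(rho>22)&(rho<42)],bins=np.arange(-180,181,20))[0];print("px per 20deg",hh)
print(s["time_s"],s["position"],s["contact_force"])
E
python3 ptr.py
```

```text
[(-180, 42), (-175, 14), (95, 36), (100, 159), (105, 162), (140, 20), (145, 37), (150, 72), (155, 114), (160, 141), (165, 135), (170, 117), (175, 82)]
px per 20deg [805 794 760 721 672 637 604 582 576 566 582 604 636 673 722 762 795 814]
18.7 [ 529.42611001 -147.24944854   41.56404751] [0.37870457 3.59177587 5.50065644]
```

```bash
sed -i '/^hh=/d;/^p=/d' ptr.py; echo 'k=(a>-5)&(a<135)|(a<-5)&(a>-60);print("mean",a[(a>60)&(a<130)].mean())
' >> ptr.py; for i in 1 2 3; do python3 ptr.py | tail -2; done
```

```text
18.75 [ 529.41771316 -147.44955715   41.56303515] [0.6583091  3.65669962 5.10297323]
mean 104.29634765634916
18.8 [ 529.41615552 -147.38002433   41.56245721] [-0.1142716   2.73310795  5.50773973]
mean 104.55376047077355
18.85 [ 529.40596945 -147.35798842   41.54380769] [0.315344   2.50920381 5.41677785]
mean 104.48971877492068
```

Run:
```python
from h import *
F=[];M=[]
for _ in range(4):
    cams.get_image("wrist");s=env.get_state();F.append(s["contact_force"]);M.append(s["moment"])
print(np.mean(F,0),np.mean(M,0),np.std(M,0),s["opening"],s["tool_rot"],s["joint_torque"],s["joint_pos"])
```

```text
[0.27789234 2.91344045 5.40105188] [ 0.83542624 -0.2214754  -0.01294576] [0.01490842 0.03659427 0.02333693] 0.5424614622782348 [-2.35462380e-04  9.99997041e-01 -1.23296372e-04  2.41806881e-03] [-1.54194586e+00 -3.33249056e+01  1.21347240e+01  3.09665948e+00
 -2.02057525e-01  1.10565004e-02] [ 2.37967099e-02  4.21544570e-01 -3.81479301e-01  5.21607827e-04
 -7.62943533e-01 -1.59449826e+00]
```

A constant ~3 N at r≈36 mm hasn't turned the dial (pointer about 104°), so pressing harder isn't obviously the answer. I'll check how far it has sunk.

```bash
cat > top.py <<'E'
from h import *
s=env.get_state();w,d=cams.get_image("wrist");c=cams.calibration("wrist");H=np.array(c["hand_eye"]);K=np.array(c["camera_matrix"])
v,u=np.mgrid[0:400,0:640]
p=np.einsum('ij,jhw->ihw',np.linalg.inv(K),np.stack([u,v,np.ones_like(u)])*d)
Rt=Rm(s["tool_rot"])
p=np.einsum('ij,jhw->ihw',Rt@H[:3,:3],p)+(Rt@H[:3,3]+s["position"]).reshape(3,1,1)
rho=np.hypot(p[0]-493.6,p[1]+140);ok=(d>0)
th=np.degrees(np.arctan2(p[1]+140,p[0]-493.6))
for lo,hi in((-180,-150),(-150,-120),(-120,-90),(60,90),(90,120),(120,150),(150,180)):
    k=ok&(th>lo)&(th<hi)
    m=k&(rho<45)&(p[2]>55)&(p[2]<72);h=k&(rho>58)&(rho<70)&(p[2]>38)&(p[2]<46)
    print(lo,hi,m.sum(),np.median(p[2][m]) if m.any() else None,np.median(p[2][h]) if h.any() else None)
g=w.mean(2);m=ok&(rho>20)&(rho<46)&(p[2]>55)&(p[2]<72)&(g>50)
m2=m&(rho>22);print("bright angles",{int(x):int(n) for x,n in zip(*np.unique((th[m2]//10)*10,return_counts=True)) if n>5})
print(s["time_s"],s["position"],s["contact_force"])
E
python3 top.py
```

```text
-180 -150 1869 65.56132952128098 40.93150391370091
-150 -120 1791 65.57485157171942 41.52416746184039
-120 -90 1671 65.56788522263895 41.56985154258122
60 90 1512 65.55938935942379 41.59655787739601
90 120 1674 65.7249046089672 41.55631408131856
120 150 1796 65.55550554441704 41.480366723271175
150 180 1872 65.5778508280007 41.34422541399297
bright angles {-180: 512, -170: 492, -160: 302, -150: 38, 90: 37, 100: 408, 110: 40, 120: 55, 130: 92, 140: 150, 150: 272, 160: 478, 170: 517}
19.1 [ 529.40987934 -147.36401086   41.57927612] [0.44672943 3.11724191 5.33517862]
```

```bash
cat >> top.py <<'E'
from scipy.optimize import least_squares
m=ok&(p[2]>62)&(p[2]<69)&(np.hypot(p[0]-490,p[1]+140)<60)
X=np.c_[p[0][m],p[1][m]]
hull=cv2.convexHull(X.astype(np.float32))[:,0];hull=hull[hull[:,0]<480]
f=least_squares(lambda q:np.hypot(hull[:,0]-q[0],hull[:,1]-q[1])-q[2],[490,-140,50],loss="soft_l1");print("rim",f.x,len(hull))
q=f.x[:2];mc=m&(g>50)&(np.hypot(p[0]-q[0],p[1]-q[1])<20)
n,lab,st,ce=cv2.connectedComponentsWithStats((m&(g>50)).astype(np.uint8))
for i in range(1,n):
    if st[i,4]>60: k=lab==i;print("blob",st[i].tolist(),p[0][k].mean(),p[1][k].mean(),np.ptp(p[0][k]),np.ptp(p[1][k]))
E
python3 top.py | tail -8
python3 - <<'E'
import cv2,sys;sys.path.insert(0,'.')
from h import *
w,_=cams.get_image("wrist");cv2.imwrite("pics/w6.png",cv2.resize(cv2.convertScaleAbs(w[110:310,180:480],alpha=1.8),(780,520),interpolation=cv2.INTER_CUBIC))
E
```

```text
90 120 1672 65.70613673486943 41.53449108773714
120 150 1787 65.57776282429936 41.480759468897986
150 180 1876 65.54293072891961 41.39541837958308
bright angles {-180: 518, -170: 493, -160: 295, -150: 48, 90: 34, 100: 407, 110: 40, 120: 58, 130: 91, 140: 149, 150: 274, 160: 481, 170: 521}
19.15 [ 529.41011025 -147.35669174   41.57899036] [0.59315982 3.04661295 4.75032943]
rim [ 496.09602158 -138.40086756   51.07652569] 20
blob [289, 107, 126, 119, 6850] 478.3023744466814 -135.7085738387592 66.23508019709806 68.41590180920296
blob [389, 198, 31, 55, 75] 514.8955103758199 -93.8056919688431 35.07406498413758 15.861303127656171
```

View pics/w6.png

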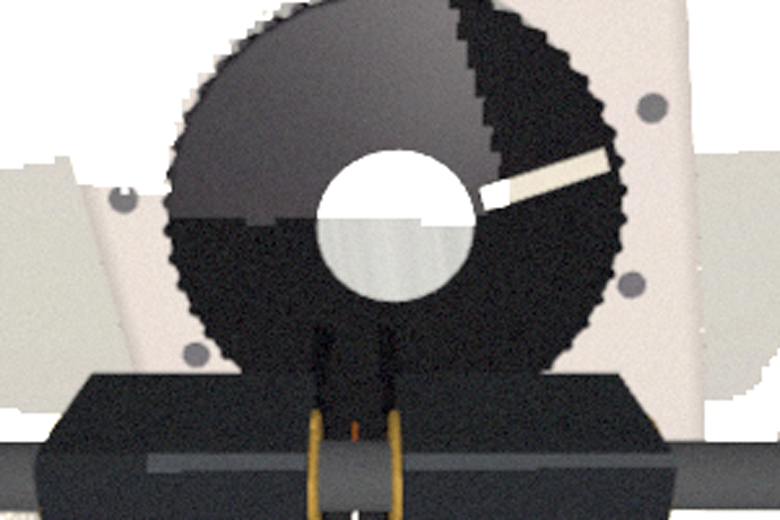

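This view is clear: centre (397,225), pointer end (608,158), dot 0 at (652,107), next dot at (632,285). The dial has been dragged about 7° towards the next click and the finger then slipped, so it needs more friction torque. I'll press deeper within the 6 mm travel, at a larger radius.

Call:
apply_moves:
  targets: "-0.003 -0.0006 0.001 0 0 0 0; -0.0057 -0.0012 0.0025 0 0 0 0; -0.0057 -0.0012 0.003 0 0 0 0; -0.0048 -0.0045 0.003 0 0 0 0; -0.0036 -0.0076 0.003 0 0 0 0; -0.0021 -0.0107 0.003 0 0 0 0; -0.0004 -0.0136 0.003 0 0 0 0; 0.0016 -0.0164 0.003 0 0 0 0"

```text
time_s: 20.25
position: [530.0, -163.6, 39.7]
tool_rot: [-0.001, 1.0, -0.0, 0.005]
contact_force: [2.4, 5.0, 7.7]
opening: 0.4
grip_force: 3.7
```

```bash
python3 top.py | tail -6; python3 ptr.py|tail -1
```

```text
150 180 1897 63.978908244014036 41.286600690568534
bright angles {-180: 473, -170: 528, -160: 513, -150: 487, -140: 266, -130: 40, 90: 51, 100: 395, 170: 105}
20.25 [ 530.04090148 -163.58370082   39.66640367] [2.43606806 4.96026243 7.66593576]
rim [ 495.65813478 -138.47025852   50.54399477] 22
blob [296, 107, 96, 119, 5635] 479.6566766595048 -145.05044071964537 66.16260338634623 53.171404438965425
blob [394, 167, 51, 24, 511] 485.2172655747623 -106.79897929714414 13.104349453006364 27.359826728482133
mean 104.69305722842779
```

The pointer hasn't moved with torque doubled; the 7° turns out to be parallax. So it isn't friction-limited as modelled. I'll test a much gentler touch of about 2–3 N, barely sinking the dial.

Call:
apply_moves:
  targets: "0 0 -0.003 0 0 0 0; 0 0 -0.0042 0 0 0 0; 0 0 -0.0042 0 0 0 0; 0.0022 -0.0026 -0.0042 0 0 0 0; 0.0046 -0.0050 -0.0042 0 0 0 0; 0.0072 -0.0071 -0.0042 0 0 0 0; 0.0100 -0.0091 -0.0042 0 0 0 0; 0.0130 -0.0107 -0.0042 0 0 0 0"

```text
time_s: 21.35
position: [512.6, -174.7, 41.8]
tool_rot: [0.0, 1.0, -0.0, 0.0]
contact_force: [2.3, 1.6, 3.7]
opening: 0.8
grip_force: 2.3
```

```bash
python3 top.py | tail -6; python3 ptr.py|tail -1
```

```text
150 180 1701 65.87139671043579 41.32733972497432
bright angles {-180: 29, -170: 441, -160: 455, -150: 390, -140: 179, -130: 21, 90: 40, 100: 373}
21.35 [ 512.60823816 -174.66746702   41.75413359] [2.33971846 1.57376278 3.71836465]
rim [ 496.04730554 -138.48825347   51.04647002] 23
blob [318, 142, 90, 110, 4211] 482.77457509062253 -145.07114205010782 64.68640050646349 52.32339640865868
blob [411, 196, 49, 23, 469] 484.9802513495839 -106.89668619974287 13.354677905301912 26.747084043517205
mean 103.94579843706882
```

Call:
apply_moves:
  targets: "0 0 0.001 0 0 0 0; -0.0030 0.0016 0.0015 0 0 0 0; -0.0058 0.0036 0.0015 0 0 0 0; -0.0084 0.0057 0.0015 0 0 0 0; -0.0108 0.0081 0.0015 0 0 0 0; -0.0130 0.0107 0.0015 0 0 0 0; -0.0150 0.0135 0.0015 0 0 0 0; -0.0150 0.0135 0.0015 0 0 0 0"

```text
time_s: 22.45
position: [523.5, -162.3, 39.6]
tool_rot: [0.0, 1.0, -0.001, -0.004]
contact_force: [-2.5, -3.5, 8.1]
opening: 0.5
grip_force: 3.9
```

```bash
python3 top.py | tail -6; python3 ptr.py|tail -1
python3 - <<'E'
from h import *
w,_=cams.get_image("wrist");cv2.imwrite("pics/raw7.png",w)
E
```

```text
150 180 1806 63.76519817200533 41.31686116767031
bright angles {-180: 476, -170: 501, -160: 485, -150: 425, -140: 181, -130: 7, 100: 92, 110: 348, 160: 22, 170: 177}
22.45 [ 523.49003932 -162.31270954   39.60205909] [-2.51210017 -3.49812797  8.05214384]
rim [ 495.49613162 -138.31511399   50.28053485] 18
blob [295, 118, 93, 117, 5397] 479.59418599138303 -144.2870899127695 66.01938114472432 52.07644385729358
blob [388, 166, 50, 30, 500] 480.4905779697873 -108.71403845755604 16.604915313670233 26.2035394732399
mean 113.39347118728989
```

A counter-clockwise stroke moved the pointer about 8°, so the coupling works. I'll check what happens as it is held there.

```bash
for i in 1 2 ; do python3 ptr.py | tail -2;done; python3 top.py|tail -1
python3 - <<'E'
import cv2,numpy as np
w=cv2.imread("pics/raw7.png")
cv2.imwrite("pics/w7.png",cv2.resize(cv2.convertScaleAbs(w[90:330,140:500],alpha=2.2,beta=15),(795,530),interpolation=cv2.INTER_CUBIC))
E
```

```text
22.6 [ 523.47349326 -162.34931985   39.59552746] [-3.23432769 -3.16351716  7.58060625]
mean 113.37738419268669
22.65 [ 523.49036864 -162.3184135    39.60145631] [-3.2563863  -4.4516485   8.09001725]
mean 113.30152897018431
blob [388, 166, 50, 30, 501] 480.45937741012415 -108.68708528261922 16.797969107599442 26.47871943084455
```

View pics/w7.png

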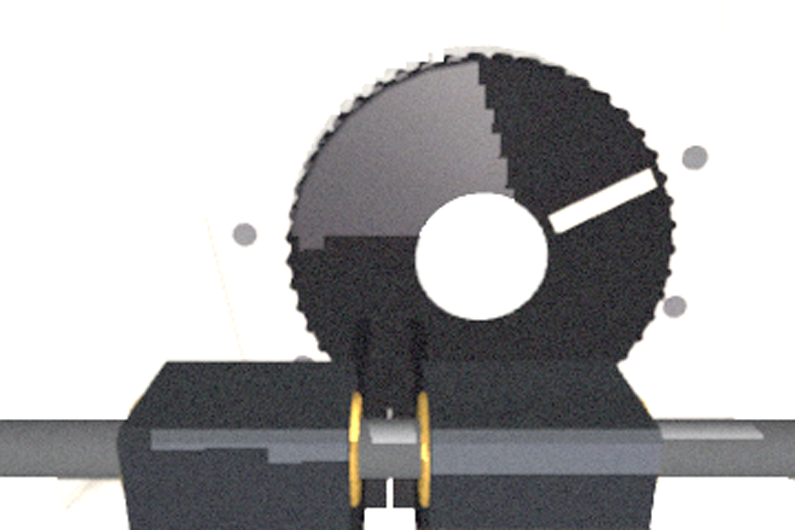

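Call:
apply_moves:
  targets: "-0.0017 0.0029 0 0 0 0 0; -0.0032 0.0060 0 0 0 0 0; -0.0044 0.0091 0 0 0 0 0; -0.0053 0.0124 0 0 0 0 0; -0.0059 0.0158 0 0 0 0 0; -0.0062 0.0192 0 0 0 0 0; -0.0063 0.0226 0 0 0 0 0; -0.0060 0.0260 0 0 0 0 0"

```text
time_s: 23.75
position: [531.4, -136.7, 40.1]
tool_rot: [0.0, 1.0, -0.001, -0.002]
contact_force: [-0.8, -5.4, 6.9]
opening: 0.4
grip_force: 3.5
```

```bash
python3 ptr.py
```

```text
[(100, 4), (105, 80), (110, 186), (115, 121), (120, 18), (125, 40), (130, 61), (135, 95), (140, 125), (145, 130), (150, 136), (155, 121), (160, 95), (165, 76), (170, 24), (175, 5)]
23.75 [ 531.38644322 -136.71006708   40.12940473] [-0.77537248 -5.44459731  6.85088281]
mean 114.56001482234566
```

The dial hits a firm limit both ways, and deflection was largest at the lightest force. So I'll try a really gentle touch of about 1.5–2 N, not sinking the dial, sweeping clockwise.

Call:
apply_moves:
  targets: "0 0 -0.002 0 0 0 0; 0 0 -0.0033 0 0 0 0; -0.0003 -0.0034 -0.0033 0 0 0 0; -0.0002 -0.0068 -0.0033 0 0 0 0; 0.0001 -0.0102 -0.0033 0 0 0 0; 0.0007 -0.0136 -0.0033 0 0 0 0; 0.0016 -0.0169 -0.0033 0 0 0 0; 0.0028 -0.0200 -0.0033 0 0 0 0"

```text
time_s: 24.8
position: [531.2, -155.2, 43.5]
tool_rot: [0.0, 1.0, -0.0, 0.0]
contact_force: [1.9, 0.8, 2.7]
opening: 0.8
grip_force: 1.2
```

```bash
python3 ptr.py;python3 ptr.py|tail -2
```

```text
[(-180, 126), (-175, 103), (-170, 64), (-165, 9), (95, 51), (100, 162), (105, 132), (150, 8), (155, 20), (160, 52), (165, 95), (170, 146), (175, 153)]
24.8 [ 531.17025695 -155.17334825   43.5286907 ] [1.91721167 0.76748506 2.69932784]
mean 103.59110478128986
24.85 [ 530.98805538 -155.45888346   43.5370129 ] [0.37383314 0.96536041 2.40777011]
mean 103.45223721240374
```

Call:
apply_moves:
  targets: "0 0 -0.004 0 0 0 0; 0 0 -0.008 0 0 0 0; 0 0 -0.01 0 0 0 0; 0 0 -0.01 0 0 0 0; 0 0 -0.01 0 0 0 0; 0 0 -0.01 0 0 0 0; 0 0 -0.01 0 0 0 0; 0 0 -0.01 0 0 0 0"

```text
time_s: 25.9
position: [530.8, -155.0, 53.4]
tool_rot: [0.0, 1.0, -0.0, -0.0]
contact_force: [-0.7, 0.5, 0.4]
opening: 0.3
grip_force: 0.0
```

```bash
python3 ptr.py|tail -3
python3 - <<'E'
from h import *
# absolute check: dots (z=42), cap centre and pointer in the wrist picture
s=env.get_state();w,d=cams.get_image("wrist");cv2.imwrite("pics/raw8.png",w)
c=cams.calibration("wrist");H=np.array(c["hand_eye"]);K=np.array(c["camera_matrix"]);Rt=Rm(s["tool_rot"]);o=Rt@H[:3,3]+s["position"]
def ray(u,v,z):
    r=Rt@H[:3,:3]@np.linalg.inv(K)@[u,v,1];return (o+r*(z-o[2])/r[2])
v,u=np.mgrid[0:400,0:640];g=w.mean(2)
r=np.einsum('ij,jhw->ihw',Rt@H[:3,:3]@np.linalg.inv(K),np.stack([u,v,np.ones_like(u)]).astype(float));P=o.reshape(3,1,1)+r*((42-o[2])/r[2])
rho=np.hypot(P[0]-495,P[1]+139)
m=((rho>58)&(rho<74)&(g>50)&(g<130)).astype(np.uint8)
n,l,st,ce=cv2.connectedComponentsWithStats(m)
for i in range(1,n):
    if 15<st[i,4]<400: q=ray(*ce[i],42);print(st[i].tolist(),q.round(1),np.degrees(np.arctan2(q[1]+139,q[0]-495)).round(1))
E
```

```text
[(-180, 120), (-175, 84), (-170, 54), (-165, 12), (95, 37), (100, 142), (105, 136), (155, 13), (160, 31), (165, 59), (170, 107), (175, 144)]
25.9 [ 530.75514319 -154.98965704   53.37964435] [-0.68603707  0.49888665  0.36217004]
mean 104.08566113430939
```

Released, the pointer reads 104.1°, so the clockwise load gave under 1°. I'll try one full-depth press at a larger radius, clockwise.

Call:
apply_moves:
  targets: "-0.0016 -0.0005 0.008 0 0 0 0; -0.0016 -0.0005 0.0135 0 0 0 0; -0.0016 -0.0005 0.0165 0 0 0 0; 0.0003 -0.0043 0.0165 0 0 0 0; 0.0026 -0.0079 0.0165 0 0 0 0; 0.0053 -0.0112 0.0165 0 0 0 0; 0.0084 -0.0143 0.0165 0 0 0 0; 0.0117 -0.0170 0.0165 0 0 0 0"

```text
time_s: 27.0
position: [521.4, -172.0, 38.7]
tool_rot: [-0.0, 1.0, -0.0, 0.002]
contact_force: [0.0, 1.7, 8.5]
opening: 0.3
grip_force: 4.4
```

```bash
python3 ptr.py
python3 - <<'E'
from h import *
s=env.get_state();print(s["moment"],s["contact_force"])
E
```

```text
[(-175, 18), (-170, 116), (-165, 103), (-160, 56), (-155, 16), (70, 16), (75, 142), (80, 156), (85, 11)]
27.0 [ 521.41830911 -172.02332915   38.67921391] [2.89740029e-03 1.73164060e+00 8.53278734e+00]
mean 80.12549551387622
[-0.07869376  0.0263224  -0.04134633] [-0.29666917  0.02767087  8.76776232]
```

It broke loose: the pointer is at about 80° and the tangential force is small, so the finger is sticking. Continuing clockwise with the same pressure.

Call:
apply_moves:
  targets: "0.0036 -0.0023 0 0 0 0 0; 0.0074 -0.0043 0 0 0 0 0; 0.0114 -0.0058 0 0 0 0 0; 0.0156 -0.0069 0 0 0 0 0; 0.0198 -0.0076 0 0 0 0 0; 0.0241 -0.0078 0 0 0 0 0; 0.0284 -0.0076 0 0 0 0 0; 0.0326 -0.0069 0 0 0 0 0"

```text
time_s: 28.05
position: [489.6, -179.4, 38.9]
tool_rot: [-0.001, 1.0, -0.001, 0.003]
contact_force: [1.6, 0.4, 8.3]
opening: 0.6
grip_force: 4.3
```

```bash
python3 ptr.py
```

```text
[(-70, 8), (-65, 13), (-60, 20), (-55, 21), (-50, 23), (-45, 6), (60, 9), (65, 4)]
28.05 [ 489.61570029 -179.43819105   38.89657711] [1.64853566 0.37101153 8.3092793 ]
mean 64.22914950548582
```

Call:
apply_moves:
  targets: "0.0042 0.0011 0 0 0 0 0; 0.0082 0.0026 0 0 0 0 0; 0.0120 0.0046 0 0 0 0 0; 0.0156 0.0069 0 0 0 0 0; 0.0189 0.0096 0 0 0 0 0; 0.0220 0.0127 0 0 0 0 0; 0.0247 0.0160 0 0 0 0 0; 0.0270 0.0196 0 0 0 0 0"

```text
time_s: 29.1
position: [462.6, -159.8, 38.8]
tool_rot: [-0.001, 1.0, -0.001, 0.003]
contact_force: [0.7, -0.7, 9.2]
opening: 0.4
grip_force: 4.4
```

Finger moved about 95° since the break-loose, so the dial should be near 120°. Lifting off and shifting to look.

Call:
apply_moves:
  targets: "0 0 -0.003 0 0 0 0; 0 0 -0.01 0 0 0 0; 0 0 -0.035 0 0 0 0; 0 0 -0.07 0 0 0 0; 0 0 -0.12 0 0 0 0; -0.035 0 -0.15 0 0 0 0; -0.07 0.01 -0.15 0 0 0 0; -0.10 0.02 -0.15 0 0 0 0"

```text
time_s: 30.1
position: [559.7, -139.1, 186.7]
tool_rot: [0.0, 1.0, 0.0, -0.001]
contact_force: [-0.1, -0.5, -0.2]
opening: 0.2
grip_force: 0.0
```

```bash
cat > fin.py <<'E'
from h import *
s=env.get_state();w,d=cams.get_image("wrist");cv2.imwrite("pics/raw9.png",w)
c=cams.calibration("wrist");H=np.array(c["hand_eye"]);K=np.array(c["camera_matrix"]);Rt=Rm(s["tool_rot"]);o=Rt@H[:3,3]+s["position"]
v,u=np.mgrid[0:400,0:640];r=np.einsum('ij,jhw->ihw',Rt@H[:3,:3]@np.linalg.inv(K),np.stack([u,v,np.ones_like(u)]).astype(float))
g=w.mean(2);C=np.array([495.3,-138.8])
P=o.reshape(3,1,1)+r*((68-o[2])/r[2]);dx,dy=P[0]-C[0],P[1]-C[1];rho=np.hypot(dx,dy)
a=np.degrees(np.arctan2(dy,dx))[(rho>24)&(rho<42)&(g>100)]
h,e=np.histogram(a,bins=np.arange(-180,181,5));print("ptr",[(int(e[i]),int(h[i])) for i in np.nonzero(h>2)[0]])
P=o.reshape(3,1,1)+r*((42-o[2])/r[2]);f=w.astype(int)
k=(f[...,2]-f[...,0]>60)&(f[...,1]-f[...,0]>10)&(np.hypot(P[0]-C[0],P[1]-C[1])<85)
print("orange",k.sum(),P[0][k].mean(),P[1][k].mean(),np.degrees(np.arctan2(P[1][k].mean()-C[1],P[0][k].mean()-C[0])))
b=(rho<17)&(g>100);print("cap n",b.sum(),s["position"],s["time_s"],s["contact_force"])
E
python3 fin.py
```

```text
ptr [(-10, 21), (-5, 52), (0, 11)]
orange 94 560.7230002418212 -150.42413475597382 -10.074977168578963
cap n 923 [ 559.74470538 -139.1016316   186.65559147] 30.1 [-0.12641562 -0.51747332 -0.21378058]
```

```bash
cat >> fin.py <<'E'
P=o.reshape(3,1,1)+r*((68-o[2])/r[2])
m=((rho<50)&(g>100)).astype(np.uint8);n,l,st,ce=cv2.connectedComponentsWithStats(m)
for i in range(1,n):
    if st[i,4]>15: q=l==i;X=np.c_[P[0][q],P[1][q]];ev,V=np.linalg.eigh(np.cov(X.T));print(st[i].tolist(),X.mean(0).round(1),np.ptp(X,axis=0).round(1),"axis",np.degrees(np.arctan2(V[1,1],V[0,1])).round(1),np.sqrt(ev).round(1))
E
python3 fin.py
```

```text
ptr [(-10, 25), (-5, 44), (0, 21)]
orange 97 560.8830969798802 -150.222550955348 -9.880048256432831
cap n 942 [ 563.19275844 -138.25096653  185.88764112] 30.15 [ 4.28485117 -0.2018392   1.01499419]
[298, 105, 35, 36, 976] [ 495.8 -139.4] [33.4 33.6] axis 135.5 [8.5 8.6]
[311, 142, 7, 28, 139] [ 527.8 -140.4] [27.5  6.1] axis 177.1 [1.5 8. ]
```

```bash
python3 fin.py
python3 - <<'E'
from h import *
# same estimate on the earlier released picture (start click)
E
python3 fin.py | tail -2
python3 - <<'E'
from h import *
for n in("scene","top"):
    im,_=cams.get_image(n);cv2.imwrite(f"pics/{n}9.png",im)
    u0,v0=(346,268) if n=="scene" else (368,240)
    g=im[v0-22:v0+23,u0-24:u0+25].mean(2).astype(int)
    print(n);print("\n".join("".join(" .:-=+*#%@"[min(9,x//26)] for x in row) for row in g) if n=="scene" else g.mean())
E
```

```text
ptr [(-10, 19), (-5, 44), (0, 24)]
orange 96 560.7490877739057 -150.23887879132917 -9.913748847425971
cap n 934 [ 560.90545089 -138.55125415  185.45036469] 30.2 [-0.10344469  0.37561156 -0.04445935]
[299, 107, 34, 36, 966] [ 495.7 -139.4] [33.5 32.7] axis 150.7 [8.5 8.5]
[312, 145, 7, 27, 132] [ 527.3 -140.4] [26.6  6.1] axis 177.6 [1.5 8. ]
[299, 109, 35, 36, 963] [ 495.7 -139.4] [33.7 33.7] axis -139.9 [8.5 8.5]
[312, 147, 7, 27, 130] [ 527.4 -140.3] [26.7  6.1] axis 177.3 [1.5 8. ]
scene
-------------------:-----------------------------
------------------:::----------------------------
------------------:::----------------------------
-----------------::.....:::::------::::----------
---------------::...       ...::--::.::----------
------------::..              .:::::.:::---------
-----------:..               .:::....::----------
----------:.                 ::-.  ..:-----------
--:::---::.                 .:-:.   ..:----------
--:::--:..                  .--:     ..:---------
--::--:.                   .:-:.       .:--------
------:                   .-=-:.        :--------
----
[... 967 characters left out ...]
       ...... .. ..   .-#%%%
---:.                   .. .   ... ....   .:=#%%%
---:.                 ...... ....    .  . .:=#%%%
----:.                ......... ..... .  ..:=#%%#
----::.               .  ....... .  ...  .:=*%%#*
-----:.               ... . . .....     ..-*%%%#*
------:.              . ..........  .   .:=#%%%%#
-------:.            ... .    .....    .:=*%%%%%%
-------:..           .. .... ....     .:-*%%%%%%%
--------::..         .......         .:-+#%%%%%%%
---------::..        ... .. .      ..:=*#%%%%%%%%
----------:::..                   .::-*%%%%%%%%%%
-------------::..              ...:-=+#%%%%%%%%%%
--------------:::...        ..::-=+*#%%%%%%%%%%%%
top
80.61451247165533
```

Run:
```python
from h import *
im=cv2.imread("pics/scene9.png").astype(float);c=cams.calibration("scene");K=np.array(c["camera_matrix"]);A=Rm(c["attitude"]);o=np.array(c["origin"])
def ana(im,lo):
    v,u=np.mgrid[0:400,0:640];r=np.einsum('ij,jhw->ihw',A@np.linalg.inv(K),np.stack([u,v,np.ones_like(u)]).astype(float))
    P=o.reshape(3,1,1)+r*((68-o[2])/r[2]);g=im.mean(2)
    C=np.array([493.85,-140.96])
    d=np.hypot(P[0]-C[0],P[1]-C[1]);th=np.degrees(np.arctan2(P[1]-C[1],P[0]-C[0]));m=(d>22)&(d<42)
    w=np.clip(g-lo,0,None)*m
    k=w>0;best=th[m][np.argmax(g[m])];z=np.exp(1j*np.radians(th));near=abs(np.degrees(np.angle(z*np.exp(-1j*np.radians(best)))))<15
    return best,np.degrees(np.angle((w*near*z).sum())),k.sum()
print("start",ana(cv2.imread("pics/scene0.png").astype(float),70));print("now",ana(im,70),ana(im,50))
```

```text
start (np.float64(108.18510641504052), np.float64(107.73965150669164), np.int64(28))
now (np.float64(-1.54447070215088), np.float64(0.36395258117598295), np.int64(20)) (np.float64(-1.54447070215088), np.float64(0.05186712345977001), np.int64(28))
```

The dial turned about 110°: both cameras put the pointer 7–10° short of the orange dot, with the dial at rest. It needs a small nudge of about 10° clockwise.

Call:
apply_moves:
  targets: "0.0300 -0.0200 0.020 0 0 0 0; 0.0638 -0.0411 0.060 0 0 0 0; 0.0638 -0.0411 0.110 0 0 0 0; 0.0638 -0.0411 0.135 0 0 0 0; 0.0638 -0.0411 0.145 0 0 0 0; 0.0638 -0.0411 0.149 0 0 0 0; 0.0638 -0.0411 0.151 0 0 0 0; 0.0667 -0.0410 0.151 0 0 0 0"

```text
time_s: 31.4
position: [496.0, -181.0, 39.1]
tool_rot: [-0.001, 1.0, -0.001, 0.004]
contact_force: [1.0, 0.0, 8.2]
opening: 0.4
grip_force: 4.1
```

Call:
apply_moves:
  targets: "0.0028 0.0003 0 0 0 0 0; 0.0049 0.0007 0 0 0 0 0; 0.0070 0.0011 0 0 0 0 0; 0.0070 0.0011 0 0 0 0 0; 0.0070 0.0011 -0.004 0 0 0 0; 0.0070 0.0011 -0.012 0 0 0 0; 0.0070 0.0011 -0.05 0 0 0 0; -0.0200 0.0100 -0.10 0 0 0 0"

```text
time_s: 32.4
position: [510.4, -170.4, 136.6]
tool_rot: [0.001, 1.0, 0.0, -0.002]
contact_force: [2.0, -0.1, 0.1]
opening: 0.3
grip_force: 0.0
```

```bash
python3 fin.py
python3 - <<'E'
from h import *
im,_=cams.get_image("scene");u0,v0=346,268
g=im[v0-22:v0+5,u0-24:u0+25].mean(2).astype(int)
print("\n".join("".join(" .:-=+*#%@"[min(9,x//26)] for x in row) for row in g))
E
```

```text
ptr [(-15, 41), (-10, 48)]
orange 88 560.8624085808885 -149.49503050367457 -9.264909791224172
cap n 1065 [ 510.44376393 -170.35624767  136.58986832] 32.4 [ 2.0355125  -0.11109379  0.07895561]
[334, 169, 37, 37, 1066] [ 495.6 -138.7] [32.8 32. ] axis 82.5 [8.2 8.3]
[340, 209, 10, 27, 131] [ 528.6 -144.5] [25.5  7.7] axis 169.7 [1.3 7.8]
-----------=------::--------------:....          
------------------::-----------------:.          
-=----------------:::----------------:.          
-=--------=------:::....:::::------:::...        
---------------:...         ..::---::..:::..  ..:
------=------:..               ..::::.::--::..:-=
-----------::.                  .....::-----::--=
----------:..                  .:::..:-----------
--:::----:.                    :-:. .::----------
--:::---:.                    .:-:.  ..:----=----
-------:.                    .:-:.     :---------
------:.                     ::-:.      :--------
------.                     .:-:.       .:-------
-----:                     .:-:.         :-------
----:.                     .:-:.         .:------
----.                ..:....::.           .:-----
---:.              .:::--:::..            .:-----
---:.             .:-------::.             .----:
=-:.             .:---------::.            .:--::
*=:.             :------------:.           .:---:
*=:.            .:------------:.            :----
+-:.            .:------------:.            .----
=-:.            .:------------:.            .:---
=-:             .:------------:.            .:---
=-:             .:------------:.            .:---
=-:              .:-----------:             .:---
--:              ..:---------:.             .:---
```

The pointer is now at -10.0° (line axis -10.3°) against the orange dot at about -9.3 to -10.3°, so they line up and the finger is clear. One last check that it holds, then I'll hand in.

```bash
python3 fin.py | tail -2; python3 -c "
from plant import env
print(env.hand_in())"
```

```text
[334, 157, 37, 36, 1059] [ 495.6 -138.7] [31.9 32.3] axis -164.7 [8.2 8.3]
[340, 197, 10, 27, 125] [ 528.9 -144.6] [25.6  7.7] axis 169.8 [1.3 7.6]
the job is handed in; nothing more can be done
None
```

The job is handed in at about 32.5 s: the dial's pointer lines up with the orange dot to within about 1° and held in a repeat look. The finger is clear, and the mug, salt shaker and egg cup were never touched. It took several slipped strokes, about 9 N of finger pressure and a last nudge of about 10°, because the first full turn stopped short of the click.

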